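Assemble the keyed steamer

TASK

Put the steamer together: take the tray off the sloping draining rack and set it fully home and level on the copper pot, with the notch under its rim over the blue key on the pot, and let go of it. Then put the lid on the tray the same way, its notch over the tray's blue key. Set the parts down rather than dropping them, and leave the crock, mug and jar where they stand.

Things in the scene. Friction and masses are not known exactly. Their poses are not given: they have to be found in the camera images.
- pot: Round copper steamer pot, 80 mm tall, open on top, bore 152 mm, flat rim 184 mm across whose top is 80 mm above the counter. Fixed: it does not move. Empty at the start. Origin: centre of its underside on the counter; z up along its axis, x points from the axis to its blue key.
- pot_key (a point): Foot of the blue key on the pot's rim: a tab 12 mm wide (along the rim), 7 mm deep, standing 12 mm above the rim with a rounded top. The point lies on the rim's top, 88.5 mm from the axis along the pot's +x.
- rack: Wooden draining rack of slats, 200 mm up the slope, 165 mm wide, top about 140 mm high. Fixed. Origin on the counter; the slats pass 85 mm above it, face the rack's -x (towards the robot's right) and rise to its +x at 35 degrees from level. Two steel pegs standing 42 mm square out of the slats keep the tray from sliding down, so the tray leaves along its own +z.
- tray: Round aluminium steamer tray, 184 mm across, 40 mm tall, 0.25 to 0.5 kg, first lying on the rack's slats, tilted 35 degrees, blue key uphill. Origin: centre of the underside of its foot; z: its own axis, out of its open top; x: to its key. Foot (z 0 to 18 mm) 146 mm wide, tapering to 128 at the bottom. Upper rim's top at z = 40 mm, bore 152 mm. Seated, this origin is 62 mm above the pot's.
- tray_key (a point): Foot of the tray's own blue key (12 mm wide, 7 deep, 12 tall), on its upper rim, 88.5 mm from the axis along its +x, 40 mm above its origin. The tray's notch lies straight below it. With the tray seated this is straight above the pot's key. A blue stripe on the floor also points to it.
- tray_notch (a point): Middle of the tray's notch, level with the underside of its lower rim (5 mm thick): 88.5 mm from the axis along its +x, 18 mm above its origin. The notch is 20 mm wide, open from 74 mm off the axis outwards. Seated, the foot is inside the pot with 3 mm play all round, the lower rim lies on the pot's rim and the notch straddles the pot's key.
- tray_handle (a point): Centre of the tray's black bar handle: 60 mm long along the tray's x, 12 mm thick along its y, 24 mm high along its z, on the tray's axis 55 mm above its origin; free of the floor by about 24 mm. Pinch it across its thickness (along the tray's y).
- lid: Round hollow domed steel lid, rim 184 mm across, 0.2 to 0.42 kg, first standing upright on the counter. Origin: centre of the lower edge of its foot; z up, x from the axis to its notch. Foot (z 0 to 14 mm) 146 mm wide, 140 at the bottom; rim's underside at z = 14 mm, 6 mm thick; dome's top at 60 mm. Seated, the foot is inside the tray and this origin 26 mm above the tray's.
- lid_notch (a point): Middle of the lid's notch, level with the underside of its rim: 88.5 mm from the axis along its +x, 14 mm above its origin. The notch is 20 mm wide and cuts the rim from 74 mm off the axis outwards; seated, it straddles the tray's key. A blue stripe on the dome points to it.
- lid_handle (a point): Centre of the lid's black bar handle: 60 mm long along the lid's x, 12 mm thick along its y, 24 mm high along its z, on the axis 83 mm above the lid's origin (11 mm of free space under the bar).
- crock: White utensil crock, 104 mm across the mouth and 120 mm tall, utensils standing up to 255 mm. Loose bystander, off to the robot's left. Origin: centre of its underside.
- mug: White mug, 80 mm wide, 90 mm tall, loose bystander behind the work. Origin: centre of its underside.
- jar: Amber jar with a steel cap, 70 mm wide, 110 mm tall, loose bystander behind the work. Origin: centre of its underside.
Mind the look-alikes: they are no part of the job. What is shaped like the lid but turquoise or yellow is not meant.

How it is judged:
By the outcome, as a careful person would: the job done as asked, in the order asked, and still so for the second after the job is handed in, with the robot touching nothing.
It also fails if it takes over 72 s, if anything falls off the work surface, if the arm or the gripper's body presses on something with over 40 N, if the wrist force passes 120 N, or if a joint passes its speed limit or range.

ROBOT

A 6-joint arm with a two-finger parallel gripper is mounted at the origin on the work surface. World frame = base frame: x ahead of the robot, y to its left, z up, the work surface at z = 0. Lengths are in m, angles in rad, forces in N, time in s.
With the tool pointing down it reaches from about 0.35 to 0.975 m from the base axis. Payload 7.1 kg.
Tool frame: the origin (TCP) lies at the very end of the fingers, on their centre line; the grasp point (between the pads) lies 19 mm behind it; z points along the fingers, y is the direction in which the jaws open and shut (so a half turn about z gives the same grasp; the last joint's range is limited). The gripper opens to 88 mm and grips with 3 to 60 N. Pads are 20 mm wide; open, the fingers measure 115 mm over their backs; the gripper's body (75 mm by 178 mm) begins 61 mm behind the grasp point.
Start: joints at [1.139, 0.423, 1.63, -0, 1.089, -0.019], TCP at [0.251, 0.572, 0.223] pointing down, gripper open.
Joint ranges: [-3, 3], [-0.9, 2.11], [0.09, 2.58], [-1.31, 4.45], [0.11, 2.69], [-2.54, 2.54]. Speed limits (rad/s): [2.39, 2.39, 3.01, 3.14, 3.14, 3.14].

INTERFACE

Orientations are given as a unit quaternion [w, x, y, z].
In Python, from plant import manip gives the robot as it stands.
- The arm moves only by the tool drive_tool, never from a script. Its argument "moves" is a list of rows, each a list of 3 entries, a list of its own where there are three numbers: the shift along the tool's x, y, z in mm, then the turn, a rotation vector about the tool's x, y, z in rad, then the finger opening in mm, from 0 to 87.8. A call has 1 to 12 rows; each row is the pose to reach, as a shift and turn from the pose measured when the call began, along the tool's axes at that moment; what a row does not reach only later rows make up. A row lasts 1/12 s, in which the tool goes at most 41.7 mm and 7.16 degrees, less where a joint would pass 70% of its speed; a pose out of reach is approached as far as the arm can. A call with a gripper value outside its range is refused whole. The fingers move at their own pace and stop on an object; "squeeze" is the grip in N (left out, the last holds). Time passes only in rows, so rows that repeat a pose let the fingers close. It gives the time, the measured TCP pose, the force and the opening at its end, in the units of the state.
- manip.state(): the state, without advancing time (a new reading comes with each control period).
- manip.capture(name): name is "scene" or "top" or "wrist"; returns a dict with "frame" (480x640x3 uint8, red, green, blue), "range_z" (480x640 float32, m along the optical axis (not along the pixel's ray), 0 where there is no reading), "intrinsics" (3x3 intrinsics, pixels), "world_from_camera" (4x4, takes a point from camera to world coordinates). Camera axes: x right, y down, z forward; pixel columns grow to the right and rows downward; lengths in m; the calibration is good to about 2 mm. A picture is of the moment at which its call begins.
- manip.job_done(): hands the job in, once; it reports no verdict.
The state is a dict: "clock": time; "q": joint angles; "dq": joint speeds; "effort": joint torques, N m; "position": TCP position; "ee_rot": TCP orientation; "ft_force": force on the tool from outside, world axes, zero at the start; "wrist_torque": the same for the moment, N m; "opening": finger opening in m.
Only numpy, scipy, OpenCV 4.12 (cv2) and the standard library are available. Lean on these libraries where they do the work, as an engineer would, in place of code of your own. Each camera call takes 0.05 s, during which the arm holds its last target.

## Working session

There is one attempt and no reset: what is moved stays moved. The work goes in short steps, Python scripts to look and compute and a tool call to move; the robot and the scene stay as the last step left them, time stands still between calls to the robot, and variables do not carry over. Pictures are saved under pics/ and viewed, and the job is handed in when it is done.

Besides the shell and the picture viewer there is one more tool, called after ">>>" in YAML: its name, and indented under it one key for each argument. drive_tool: Moves the arm, as the interface text tells. Its arguments: {"type":"object","properties":{"moves":{"type":"array","items":{"type":"array"}},"squeeze":{"type":"number"}},"required":["moves"]}

```bash
ls; mkdir -p pics
python3 - <<'E'
from plant import manip
import cv2,numpy as np
s=manip.state();print(s)
for n in ["scene","top","wrist"]:
    c=manip.capture(n);np.savez(f"pics/{n}0.npz",**c)
    cv2.imwrite(f"pics/{n}0.png",c["frame"][:,:,::-1]);print(n,c["intrinsics"].tolist(),c["world_from_camera"].round(3).tolist(),(c["range_z"]>0).mean())
E
```

```text
pics
{'clock': 0.0, 'q': array([ 1.13900780e+00,  4.23830771e-01,  1.63071122e+00, -2.53780541e-05,
        1.08862017e+00, -1.89476075e-02]), 'dq': array([-0.00039588, -0.00063038,  0.00079099,  0.00136317,  0.00082209,
        0.00087077]), 'effort': array([-1.57892737e-04, -5.44626939e+01, -2.73662639e+01,  6.44410145e-02,
        2.29004648e-02, -1.07688616e-04]), 'position': array([0.25046918, 0.57198617, 0.22189966]), 'ee_rot': array([-1.64411378e-04,  2.04951839e-01,  9.78771744e-01, -7.67419191e-04]), 'ft_force': array([ 3.52231967e-01, -1.09234039e-04,  5.37241505e-01]), 'wrist_torque': array([0.0167248 , 0.03306823, 0.05098867]), 'opening': 0.0879489737725655}
scene [[559.1263670240995, 0.0, 311.069435639747], [0.0, 559.1263670240995, 236.36219807172634], [0.0, 0.0, 1.0]] [[0.663, 0.599, -0.449, 1.244], [0.749, -0.534, 0.393, -0.58], [-0.004, -0.597, -0.802, 1.436], [0.0, 0.0, 0.0, 1.0]] 0.9961328125
top [[489.6602068999747, 0.0, 328.39540438146634], [0.0, 489.6602068999747, 237.25800517069848], [0.0, 0.0, 1.0]] [[0.001, -0.981, 0.195, 0.237], [-1.0, -0.003, -0.009, 0.035], [0.01, -0.195, -0.981, 1.479], [0.0, 0.0, 0.0, 1.0]] 0.9960579427083334
wrist [[409.36397497864544, 0.0, 319.1088417006163], [0.0, 409.36397497864544, 247.65633536406693], [0.0, 0.0, 1.0]] [[0.402, 0.881, 0.251, 0.181], [0.916, -0.386, -0.113, 0.602], [-0.003, 0.275, -0.961, 0.384], [0.0, 0.0, 0.0, 1.0]] 0.996103515625
```

View pics/scene0.png

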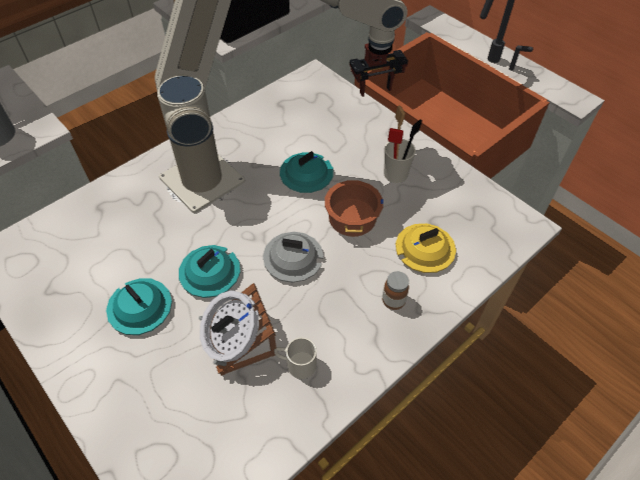

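View pics/top0.png

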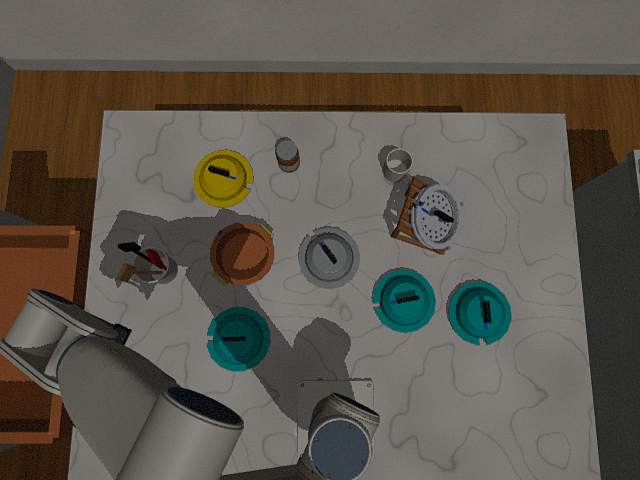

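View pics/wrist0.png

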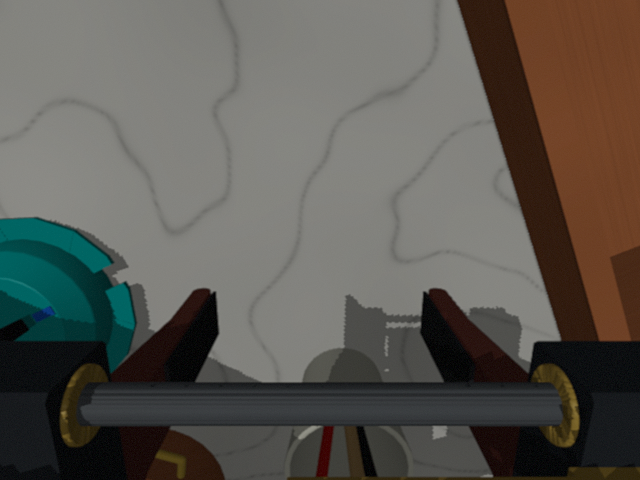

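In the top picture there are five lid-like items: turquoise at (403,300), (479,312) and (238,338), yellow at (223,178) and bare steel grey at (328,257). Only the grey one fits the steel lid. The tray is on the rack at (436,216) and the pot is at (242,253). I'll confirm this in enlarged crops.

```bash
cat > h.py <<'E'
import numpy as np,cv2
from scipy.spatial.transform import Rotation as R
def load(n): return dict(np.load(f"pics/{n}.npz"))
def cloud(c):
    z=c["range_z"];K=c["intrinsics"];v,u=np.indices(z.shape)
    p=np.stack([(u-K[0,2])/K[0,0]*z,(v-K[1,2])/K[1,1]*z,z],-1)
    T=c["world_from_camera"];w=p@T[:3,:3].T+T[:3,3];w[z<=0]=np.nan;return w
def crop(c,x0,y0,w,h,k): return cv2.resize(c["frame"][y0:y0+h,x0:x0+w,::-1],None,fx=k,fy=k,interpolation=cv2.INTER_CUBIC)
E
python3 - <<'E'
from h import *
t=load("top0");s=load("scene0")
a=np.hstack([crop(t,200,210,90,90,4),crop(t,290,210,90,90,4)])
b=np.hstack([crop(t,385,165,90,90,4),crop(s,190,270,90,110,4)[:360]])
m=np.vstack([a,b]);m=cv2.resize(m,(600,600));cv2.imwrite("pics/crop1.png",m)
m=np.hstack([crop(s,310,165,90,90,4),crop(s,250,220,90,90,4)]);cv2.imwrite("pics/crop2.png",m)
W=cloud(t)
for n,(u,v) in dict(pot=(242,253),lid=(328,257),lidh=(330,250),trayh=(436,213),yellow=(223,178),mug=(398,160),jar=(287,150),crock=(160,262),counter=(300,330)).items(): print(n,W[v,u].round(3))
E
```

```text
pot [0.48  0.283 0.009]
lid [0.46  0.023 0.061]
lidh [0.481 0.017 0.059]
trayh [ 0.574 -0.281  0.141]
yellow [0.7   0.34  0.062]
mug [ 0.779 -0.199  0.01 ]
jar [0.772 0.145 0.11 ]
crock [0.423 0.463 0.208]
counter [ 0.251  0.105 -0.002]
```

View pics/crop1.png

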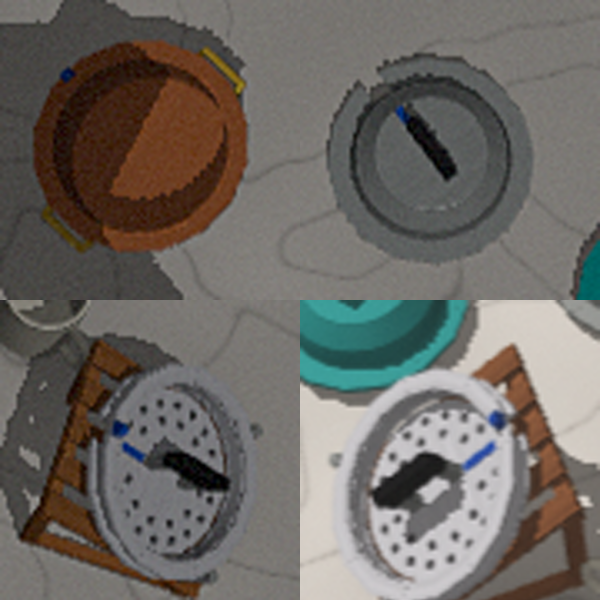

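View pics/crop2.png

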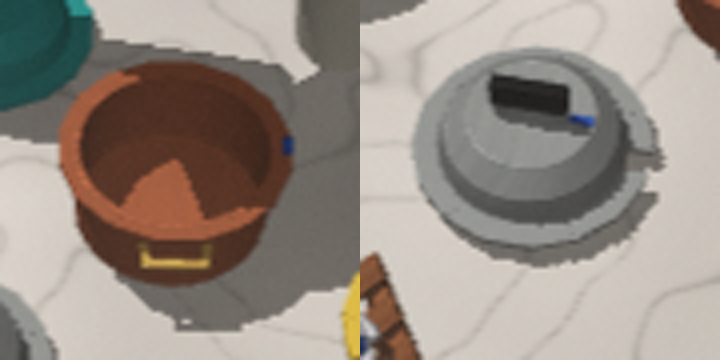

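The crops confirm the lid is the grey steel one. Its blue stripe and notch are at the upper left in the top view, near (301,233). The pot's blue key is near (220,233). The tray's key is uphill, near (421,204). Next I'll measure them.

```bash
cat > meas.py <<'E'
from h import *
from scipy.optimize import least_squares
def blue(c):
    f=c["frame"].astype(int);return (f[...,2]>f[...,0]+30)&(f[...,2]>f[...,1]+30)&(f[...,2]>50)
def ring(W,mask,zr,c0,ri,ro):
    # annulus: grid area; fit by outer and inner radii quantiles -> minimise violation
    P=W[mask&(W[...,2]>zr[0])&(W[...,2]<zr[1])]
    P=P[np.hypot(*(P[:,:2]-c0).T)<ro+.03]
    def f(p):
        r=np.hypot(P[:,0]-p[0],P[:,1]-p[1]);return np.maximum(r-ro,0)+np.maximum(ri-r,0)
    s=least_squares(f,c0,loss='soft_l1',f_scale=.002);return s.x,len(P),P[:,2].mean()
def blobs(c,W,m=3):
    n,l,st,ce=cv2.connectedComponentsWithStats(blue(c).astype(np.uint8),connectivity=8)
    for i in range(1,n):
        if st[i,4]>=m: print("  blue",ce[i].round(1),st[i,4],np.nanmedian(W[l==i],0).round(4))
E
python3 - <<'E'
from meas import *
for n in ["top0","scene0"]:
    c=load(n);W=cloud(c);f=c["frame"].astype(int);print(n)
    ok=np.isfinite(W[...,2])
    cop=(f[...,0]>f[...,2]+20)
    grey=abs(f[...,0]-f[...,2])<25
    print("pot",ring(W,cop,(.074,.086),np.array([.47,.275]),.076,.092))
    print("lid",ring(W,grey,(.013,.026),np.array([.465,.023]),.066,.092))
    # lid dome top/ handle
    blk=(f.max(-1)<60)
    P=W[blk&(W[...,2]>.085)&(np.hypot(W[...,0]-.465,W[...,1]-.023)<.06)]
    print("lid handle",len(P),P.mean(0).round(4)); 
    u,s_,vt=np.linalg.svd(P[:,:2]-P[:,:2].mean(0));print(np.degrees(np.arctan2(vt[0,1],vt[0,0])))
    blobs(c,W)
E
```

```text
top0
pot (array([0.46757542, 0.27178124]), 1033, np.float64(0.0797444410097235))
lid (array([0.46480762, 0.01973792]), 1053, np.float64(0.019868382354787637))
lid handle 94 [0.4639 0.0199 0.0944]
-143.14367853334514
  blue [232.4 177.1] 14 [0.7036 0.3125 0.0607]
  blue [420.9 203.4] 17 [ 0.5923 -0.2319  0.1761]
  blue [424.5 210.3] 19 [ 0.5867 -0.2533  0.1244]
  blue [219.4 231.9] 7 [0.5276 0.3372 0.0911]
  blue [320.2 243.9] 11 [0.499  0.0463 0.0582]
  blue [393.2 302.2] 20 [ 0.3295 -0.1654  0.0609]
  blue [485.6 326.2] 19 [ 0.262  -0.4279  0.0606]
  blue [220.5 338.9] 11 [0.2247 0.3267 0.0624]
scene0
pot (array([0.47442906, 0.27409673]), 719, np.float64(0.07997372903706575))
lid (array([0.47056487, 0.02253992]), 817, np.float64(0.019624633699524253))
lid handle 97 [0.4714 0.0208 0.093 ]
36.86772720160121
  blue [315.  156.6] 7 [0.229  0.3321 0.0605]
  blue [381.6 200.8] 5 [0.5349 0.3357 0.0911]
  blue [416.2 243.1] 9 [0.7071 0.3146 0.0624]
  blue [305.4 249.7] 12 [0.5008 0.047  0.0623]
  blue [215.9 253. ] 14 [ 0.332  -0.1618  0.0611]
  blue [248.3 305.3] 18 [ 0.5976 -0.2302  0.1747]
  blue [243.6 316.2] 32 [ 0.5902 -0.2456  0.1261]
```

```bash
cat >> h.py <<'E'
def pose():
    from plant import manip
    s=manip.state();q=s["ee_rot"];return s["position"],R.from_quat([q[1],q[2],q[3],q[0]])
def rel(p,Rt,pr=True):
    p0,R0=pose();d=R0.inv().apply(np.array(p)-p0)*1000;r=(R0.inv()*Rt).as_rotvec()
    print("shift mm",d.round(1).tolist(),"turn",r.round(4).tolist(),"now",p0.round(4));return d,r
def down(h,tilt=None):
    x=np.array([np.cos(h),np.sin(h),0]);z=np.array([0,0,-1.]);return R.from_matrix(np.stack([x,np.cross(z,x),z],1))
E
python3 - <<'E'
from h import *
rel([.42,.15,.38],down(.78)); rel([.25,.57,.38],down(2.729))
E
```

```text
shift mm [-324.6, -318.9, -157.5] turn [-0.0008, 0.0012, 1.9488] now [0.2505 0.5721 0.2221]
shift mm [-0.4, -2.3, -157.9] turn [-0.0012, -0.0, -0.0002] now [0.2505 0.5721 0.2221]
```

>>> drive_tool:
  moves:
    - [[0,0,-40],[0,0,0.12],87]
    - [[0,0,-80],[0,0,0.24],87]
    - [[0,0,-120],[0,0,0.36],87]
    - [[0,0,-160],[0,0,0.5],87]
    - [[-30,-30,-160],[0,0,0.62],87]
    - [[-60,-60,-160],[0,0,0.74],87]
    - [[-90,-90,-160],[0,0,0.86],87]
    - [[-120,-118,-160],[0,0,0.98],87]
    - [[-150,-146,-160],[0,0,1.1],87]
    - [[-180,-175,-160],[0,0,1.22],87]
    - [[-208,-203,-160],[0,0,1.34],87]
    - [[-235,-230,-160],[0,0,1.46],87]

```text
clock: 1.15
position: [0.3737, 0.2652, 0.3823]
ee_rot: [0.0, 0.807, 0.59, -0.001]
ft_force: [0.8, -0.1, -0.3]
opening: 0.0874
```

```bash
python3 -c "
from h import *
rel([.42,.15,.38],down(.78))"
```

```text
shift mm [-95.7, 79.0, 2.4] turn [0.0003, 0.0013, 0.483] now [0.3737 0.2652 0.3823]
```

>>> drive_tool:
  moves:
    - [[-24,20,2],[0,0,0.12],87]
    - [[-48,40,2],[0,0,0.24],87]
    - [[-72,60,2],[0,0,0.36],87]
    - [[-96,79,2],[0,0,0.483],87]
    - [[-96,79,2],[0,0,0.483],87]
    - [[-96,79,2],[0,0,0.483],87]

```text
clock: 1.65
position: [0.4201, 0.1486, 0.3803]
ee_rot: [0.0, 0.925, 0.379, -0.001]
ft_force: [-0.5, 0.4, -0.1]
opening: 0.087
```

Run:
```python
from meas import *
from plant import manip
for n in ["wrist","top","scene"]:
    c=manip.capture(n);np.savez(f"pics/{n}1.npz",**c);cv2.imwrite(f"pics/{n}1.png",c["frame"][:,:,::-1])
    W=cloud(c);f=c["frame"].astype(int);print(n)
    cop=(f[...,0]>f[...,2]+20);grey=abs(f[...,0]-f[...,2])<25
    print("pot",ring(W,cop,(.074,.086),np.array([.47,.275]),.076,.092))
    print("lid",ring(W,grey,(.013,.026),np.array([.465,.023]),.066,.092))
    blobs(c,W)
```

```text
wrist
pot (array([0.46752495, 0.27034964]), 8126, np.float64(0.07925841740694005))
lid (array([0.46484418, 0.01847884]), 5218, np.float64(0.019697475163241288))
  blue [ 99.4 209.9] 107 [0.2246 0.3226 0.0606]
  blue [426.9 211.7] 101 [0.496  0.0429 0.0608]
top
pot (array([0.46753461, 0.27192404]), 326, np.float64(0.07994517523517118))
lid (array([0.46483168, 0.01919858]), 874, np.float64(0.019940928387482067))
  blue [232.5 177.1] 13 [0.7042 0.3118 0.0617]
  blue [420.8 203.4] 16 [ 0.5924 -0.2316  0.1763]
  blue [424.5 210.3] 19 [ 0.5861 -0.2529  0.1249]
  blue [320.2 243.9] 11 [0.4989 0.0462 0.0608]
  blue [393.2 302.2] 20 [ 0.3294 -0.1651  0.0604]
  blue [485.5 326. ] 20 [ 0.2621 -0.4279  0.0592]
  blue [220.5 339. ] 12 [0.2247 0.3262 0.061 ]
scene
pot (array([0.4739869, 0.2741251]), 719, np.float64(0.07980865917397414))
lid (array([0.47056777, 0.02244328]), 814, np.float64(0.019633413291565798))
  blue [314.7 156.8] 10 [0.2321 0.3292 0.0633]
  blue [381.5 200.5] 8 [0.5335 0.3376 0.0918]
  blue [416.2 243. ] 10 [0.7049 0.318  0.0584]
  blue [305.4 249.7] 12 [0.5027 0.0461 0.0631]
  blue [216. 253.] 13 [ 0.3315 -0.1619  0.0627]
  blue [248.3 305.3] 18 [ 0.5975 -0.2303  0.1739]
  blue [243.6 316.2] 32 [ 0.5896 -0.2467  0.1282]
```

View pics/wrist1.png

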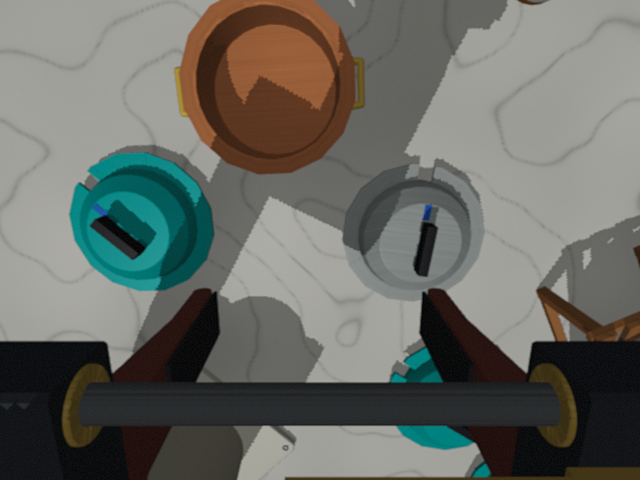

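The wrist picture shows the pot at about (267,85), with its key just out of view above. The grey lid is at (413,233), with its notch at (427,165). I'll step back so the key comes into view.

>>> drive_tool:
  moves:
    - [[-35,15,0],[0,0,0],87]
    - [[-70,30,0],[0,0,0],87]
    - [[-70,30,0],[0,0,0],87]
    - [[-70,30,0],[0,0,0],87]

```text
clock: 2.13
position: [0.3905, 0.0799, 0.3806]
ee_rot: [0.0, 0.925, 0.381, -0.0]
ft_force: [-0.1, 0.0, -0.1]
opening: 0.0868
```

Run:
```python
from meas import *
from plant import manip
for n in ["wrist"]:
    c=manip.capture(n);np.savez(f"pics/{n}2.npz",**c);cv2.imwrite(f"pics/{n}2.png",c["frame"][:,:,::-1])
    W=cloud(c);f=c["frame"].astype(int);print(n)
    cop=(f[...,0]>f[...,2]+20);grey=abs(f[...,0]-f[...,2])<25
    print("pot",ring(W,cop,(.074,.086),np.array([.47,.275]),.076,.092))
    print("lid",ring(W,grey,(.013,.026),np.array([.465,.023]),.066,.092))
    P=W[(f.max(-1)<60)&(W[...,2]>.091)&(np.hypot(W[...,0]-.465,W[...,1]-.02)<.06)]
    print("lid handle",len(P),P.mean(0),np.degrees(np.arctan(np.polyfit(P[:,0],P[:,1],1)[0])))
    blobs(c,W)
    b=blue(c);P=W[b&(W[...,2]>.075)&(W[...,2]<.1)];print(len(P),P.mean(0),P.min(0),P.max(0))
```

```text
wrist
pot (array([0.46749863, 0.27007105]), 4938, np.float64(0.0793110362618065))
lid (array([0.46482486, 0.01819795]), 6073, np.float64(0.01963568095548179))
lid handle 22506 [0.43715265 0.05807829 0.45224797] 17.9574202016604
  blue [ 65.7 148.7] 108 [0.225  0.3236 0.0606]
  blue [406.9 152.8] 111 [0.4962 0.0426 0.0607]
  blue [417.7 358.8] 79 [ 0.3283 -0.1667  0.0611]
5 [0.23054273 0.31174369 0.07856512] [0.23037001 0.31134992 0.07551519] [0.23070362 0.31203466 0.0818537 ]
```

View pics/wrist2.png

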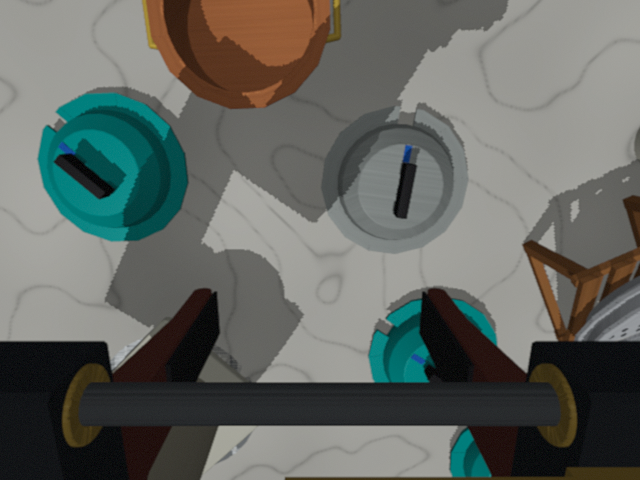

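The pot moved further out at the top, so image-up is tool +x. I'll go the other way.

>>> drive_tool:
  moves:
    - [[35,-25,0],[0,0,0],87]
    - [[70,-50,0],[0,0,0],87]
    - [[105,-70,0],[0,0,0],87]
    - [[130,-70,0],[0,0,0],87]
    - [[130,-70,0],[0,0,0],87]
    - [[130,-70,0],[0,0,0],87]

```text
clock: 2.68
position: [0.4338, 0.2242, 0.3798]
ee_rot: [0.0, 0.924, 0.383, -0.001]
ft_force: [0.7, 0.5, -0.5]
opening: 0.0872
```

Run:
```python
from meas import *
from plant import manip
for n in ["wrist"]:
    c=manip.capture(n);np.savez(f"pics/{n}3.npz",**c);cv2.imwrite(f"pics/{n}3.png",c["frame"][:,:,::-1])
    W=cloud(c);f=c["frame"].astype(int);print(n)
    cop=(f[...,0]>f[...,2]+20);grey=abs(f[...,0]-f[...,2])<25
    pc,_,_=ring(W,cop,(.074,.086),np.array([.47,.275]),.076,.092);print("pot",pc)
    print("lid",ring(W,grey,(.013,.026),np.array([.465,.023]),.066,.092))
    blobs(c,W)
    b=blue(c);P=W[b&(W[...,2]>.075)&(W[...,2]<.1)&(W[...,0]>.45)];print(len(P),P.mean(0),P.min(0),P.max(0));d=P.mean(0)[:2]-pc;print(np.arctan2(d[1],d[0]),np.hypot(*d))
```

```text
wrist
pot [0.4675964  0.27055813]
lid (array([0.46493748, 0.01881872]), 4358, np.float64(0.019801336318375676))
  blue [306.9  57.2] 94 [0.5273 0.3353 0.0905]
  blue [142.6 259. ] 99 [0.2243 0.3218 0.0607]
  blue [458.8 263.2] 92 [0.4962 0.0426 0.061 ]
  blue [461.3 442.5] 67 [ 0.3281 -0.1673  0.0612]
94 [0.52717935 0.33533543 0.09009668] [0.52130796 0.32990039 0.08438149] [0.53222037 0.34097314 0.09326735]
0.8271424771205814 0.08801265181108822
```

View pics/wrist3.png

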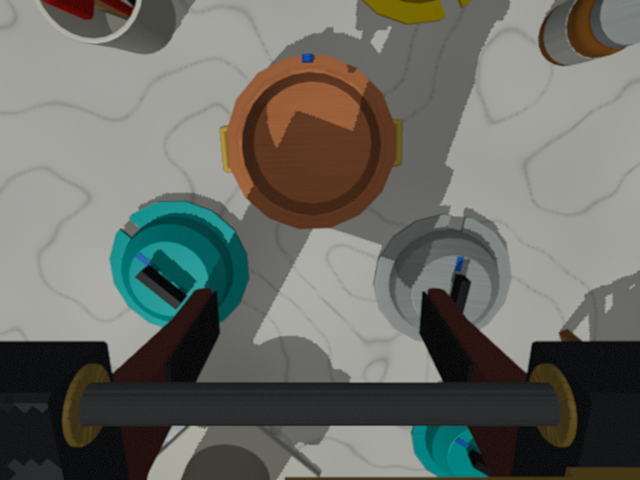

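The pot is centred at about (312,143) and its blue key is at (307,57), giving a key heading of 0.826 rad. Now I'll get the tray pose from the top, scene and wrist depth.

```bash
cat >> meas.py <<'E'
def tray(c,W,c0,Rm=None):
    # W points near; iterate plane of rim top, then ring fit in plane
    f=c["frame"].astype(int);grey=(abs(f[...,0]-f[...,2])<40)&(f.min(-1)>70)
    P=W[grey];P=P[np.linalg.norm(P-c0,axis=1)<.14]
    return P
def fit_tray(P,x0):
    # params: centre of rim top (3), tilt vector small; unknown normal n
    def unp(p):
        n=np.array([p[3],p[4],1.]);n/=np.linalg.norm(n);return p[:3],n
    sel=None
    p=np.array(x0,float)
    for it in range(15):
        o,n=unp(p);d=(P-o)@n;r=np.linalg.norm(P-o-np.outer(d,n),axis=1)
        tol=.012 if it<5 else .004
        Q=P[(abs(d)<tol)&(r>.071)&(r<.099)]
        def g(p):
            o,n=unp(p);d=(Q-o)@n;r=np.linalg.norm(Q-o-np.outer(d,n),axis=1)
            return np.r_[d,np.maximum(r-.092,0)+np.maximum(.076-r,0)]
        p=least_squares(g,p,loss='soft_l1',f_scale=.001).x
    o,n=unp(p);return o,n,len(Q)
E
python3 - <<'E'
from meas import *
for nm in ["top0","top1","scene1"]:
    c=load(nm);W=cloud(c);W=np.nan_to_num(W)
    P=tray(c,W,np.array([.57,-.275,.13]))
    h=1.15;g=np.tan(.61)
    o,n,k=fit_tray(P,[.575,-.275,.135,-g*np.cos(h),-g*np.sin(h)])
    print(nm,len(P),k,o.round(4),n.round(3),"tilt",np.degrees(np.arccos(n[2])),"uphill",np.arctan2(-n[1],-n[0]))
    b=blue(c);d=np.linalg.norm(W-[.594,-.231,.175],axis=2)<.02
    K=W[b&d].mean(0)-o; x=K-n*(K@n);print("key r",np.linalg.norm(x),"h",K@n); x/=np.linalg.norm(x);print("x",x.round(3),np.arctan2(x[1],x[0]),"origin",(o-.04*n).round(4),"handle",(o+.015*n).round(4))
E
```

```text
top0 2121 781 [ 0.5697 -0.2962  0.1174] [-0.184 -0.547  0.816] tilt 35.270152328006496 uphill 1.2461893420870491
key r 0.0891651146233035 h 0.008434927850445887
x [0.27  0.771 0.577] 1.234161763822485 origin [ 0.5771 -0.2743  0.0847] handle [ 0.5669 -0.3044  0.1297]
top1 2058 784 [ 0.5698 -0.2962  0.1174] [-0.192 -0.542  0.818] tilt 35.09871199847478 uphill 1.2304935068568175
key r 0.0889598653800181 h 0.00802246020659526
x [0.27  0.772 0.575] 1.235095472590754 origin [ 0.5775 -0.2746  0.0847] handle [ 0.567  -0.3044  0.1297]
scene1 3121 976 [ 0.5755 -0.2938  0.117 ] [-0.194 -0.546  0.815] tilt 35.38678293953784 uphill 1.229926207002162
key r 0.08711347352979061 h 0.0067039342926765175
x [0.249 0.777 0.579] 1.2608014837391956 origin [ 0.5833 -0.2719  0.0844] handle [ 0.5726 -0.302   0.1293]
```

```bash
cat >> h.py <<'E'
def trayR(h,t):
    n=np.array([-np.sin(t)*np.cos(h),-np.sin(t)*np.sin(h),np.cos(t)]);x=np.array([np.cos(t)*np.cos(h),np.cos(t)*np.sin(h),np.sin(t)])
    return n,R.from_matrix(np.stack([x,np.cross(-n,x),-n],1))
E
python3 - <<'E'
from h import *
n,Rt=trayR(1.238,np.radians(35.1));print(n)
rel(np.array([.567,-.3045,.1297])+.2*n,Rt)
E
```

```text
[-0.18784686 -0.54345616  0.81814972]
shift mm [-381.9, 517.8, 87.1] turn [0.138, 0.6037, -0.4384] now [0.4333 0.2231 0.3799]
```

>>> drive_tool:
  moves:
    - [[-22,30,2],[0.01,0.04,-0.03],87]
    - [[-46,62,4],[0.02,0.08,-0.06],87]
    - [[-70,94,8],[0.03,0.12,-0.09],87]
    - [[-94,126,12],[0.04,0.16,-0.12],87]
    - [[-118,158,18],[0.05,0.2,-0.15],87]
    - [[-142,190,24],[0.06,0.24,-0.18],87]
    - [[-166,222,30],[0.07,0.28,-0.21],87]
    - [[-190,254,36],[0.08,0.33,-0.24],87]
    - [[-214,287,44],[0.09,0.38,-0.28],87]
    - [[-238,320,52],[0.1,0.43,-0.31],87]
    - [[-262,353,58],[0.11,0.48,-0.34],87]
    - [[-286,386,64],[0.12,0.52,-0.38],87]

```text
clock: 3.73
position: [0.5028, -0.2544, 0.3164]
ee_rot: [-0.152, 0.803, 0.535, 0.214]
ft_force: [2.1, 0.4, 1.0]
opening: 0.0867
```

Run:
```python
from h import *
n,Rt=trayR(1.238,np.radians(35.1))
rel(np.array([.567,-.3045,.1297])+.2*n,Rt)
from plant import manip;print(manip.state()["q"])
```

```text
shift mm [-128.7, 85.6, -50.5] turn [0.0187, 0.0808, -0.0582] now [ 0.5028 -0.2544  0.3164]
[-0.75135668  0.33360879  1.63943077  0.49582842  1.40838963 -0.49702039]
```

>>> drive_tool:
  moves:
    - [[-26,18,-10],[0.01,0.04,-0.03],87]
    - [[-52,36,-20],[0.02,0.08,-0.058],87]
    - [[-78,54,-30],[0.02,0.08,-0.058],87]
    - [[-104,70,-40],[0.02,0.08,-0.058],87]
    - [[-129,86,-50],[0.02,0.08,-0.058],87]
    - [[-129,86,-50],[0.02,0.08,-0.058],87]
    - [[-129,86,-50],[0.02,0.08,-0.058],87]

```text
clock: 4.32
position: [0.5289, -0.4143, 0.2919]
ee_rot: [-0.176, 0.777, 0.552, 0.245]
ft_force: [-0.2, -0.2, -0.4]
opening: 0.0868
```

Run:
```python
from meas import *
from plant import manip
c=manip.capture("wrist");np.savez("pics/wrist4.npz",**c);cv2.imwrite("pics/wrist4.png",c["frame"][:,:,::-1])
W=np.nan_to_num(cloud(c))
P=tray(c,W,np.array([.57,-.275,.13]))
h=1.238;g=np.tan(.61)
o,n,k=fit_tray(P,[.57,-.296,.1175,-g*np.cos(h),-g*np.sin(h)])
print(len(P),k,o.round(4),n.round(3),"tilt",np.degrees(np.arccos(n[2])),"uphill",np.arctan2(-n[1],-n[0]))
blobs(c,W)
b=blue(c);d=np.linalg.norm(W-[.594,-.231,.175],axis=2)<.02
K=W[b&d].mean(0)-o; x=K-n*(K@n);print("key r",np.linalg.norm(x),"h",K@n); x/=np.linalg.norm(x);print("x",x.round(3),np.arctan2(x[1],x[0]),"handle",(o+.015*n).round(4))
f=c["frame"].astype(int)
y=np.cross(n,x)
D=W-o;hh=D@n;m=(f.max(-1)<70)&(hh>.024)&(hh<.03)&(np.linalg.norm(D-hh[...,None]*n,axis=2)<.05)
Q=D[m];print("handle top in tray xy",len(Q),(Q@x).min(),(Q@x).max(),(Q@y).min(),(Q@y).max(),np.mean(Q@y))
n,Rt=trayR(1.238,np.radians(35.1));rel(np.array([.567,-.3045,.1297])-.019*n,Rt)
```

```text
27045 10306 [ 0.5703 -0.2984  0.1167] [-0.188 -0.541  0.82 ] tilt 34.912773009676116 uphill 1.2365509440938105
  blue [181.7  21.3] 60 [0.4966 0.0421 0.0599]
  blue [321.1 112.5] 101 [ 0.5917 -0.2357  0.1767]
  blue [321.  155.2] 312 [ 0.5877 -0.2475  0.1291]
  blue [ 75.  193.4] 53 [ 0.3314 -0.1649  0.0613]
key r 0.08872868486883287 h 0.011185966023025495
x [0.267 0.775 0.572] 1.2395121385061054 handle [ 0.5675 -0.3065  0.129 ]
handle top in tray xy 875 -0.029590184101496882 0.0302754789014403 -0.004911153419065169 0.005798393830863119 0.0003539831536700301
shift mm [0.5, 0.8, 218.4] turn [-0.0017, -0.0001, -0.0015] now [ 0.529  -0.4131  0.2925]
```

View pics/wrist4.png

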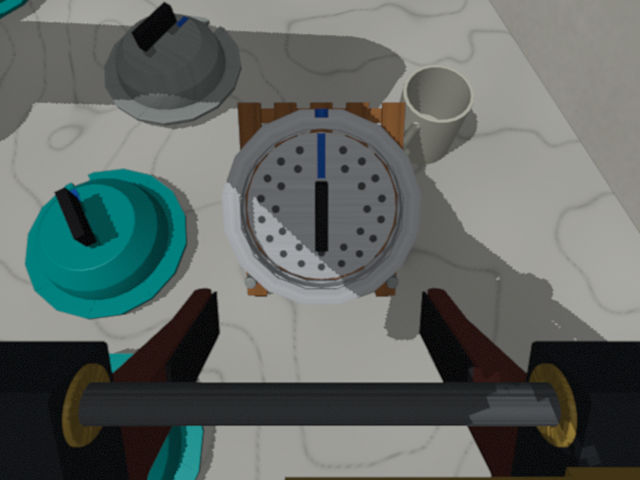

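The tray faces the camera squarely. Its handle is at (321,216) and its key at (321,112). The wrist and top measurements agree within 2 mm, so I'll approach along the tray axis.

Run:
```python
from h import *
n,Rt=trayR(1.238,np.radians(35.0));rel(np.array([.5673,-.3056,.1294])-.019*n,Rt)
```

```text
shift mm [-0.5, 1.4, 218.1] turn [-0.0017, -0.0019, -0.0015] now [ 0.529  -0.4131  0.2925]
```

>>> drive_tool:
  moves:
    - [[0,1,35],[0,0,0],87]
    - [[0,1,70],[0,0,0],87]
    - [[0,1,105],[0,0,0],87]
    - [[0,1,135],[0,0,0],87]
    - [[0,1,160],[0,0,0],87]
    - [[0,1,180],[0,0,0],87]
    - [[0,1,196],[0,0,0],87]
    - [[0,1,208],[0,0,0],87]
    - [[0,1,217],[0,0,0],87]
    - [[0,1,217],[0,0,0],87]
    - [[0,1,217],[0,0,0],87]
  squeeze: 40

```text
clock: 5.28
position: [0.5705, -0.2951, 0.1156]
ee_rot: [-0.176, 0.777, 0.553, 0.245]
ft_force: [-0.4, -0.4, -0.3]
opening: 0.0873
```

Run:
```python
from h import *
n,Rt=trayR(1.238,np.radians(35.0));rel(np.array([.5673,-.3056,.1294])-.019*n,Rt)
from plant import manip;print(manip.state()["ft_force"])
c=manip.capture("wrist");cv2.imwrite("pics/wrist5.png",c["frame"][:,:,::-1])
```

```text
shift mm [-1.1, 0.4, 1.4] turn [-0.0017, -0.0017, -0.0008] now [ 0.5705 -0.2951  0.1156]
[-0.39562619 -0.37469188 -0.2972518 ]
```

View pics/wrist5.png

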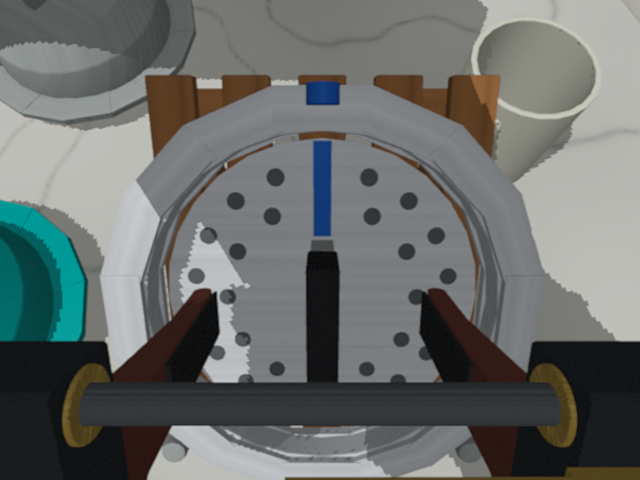

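The bar at (322,315) lies midway between the fingers at (208,300) and (433,300). I'll close on it.

>>> drive_tool:
  moves:
    - [[0,0,1],[0,0,0],60]
    - [[0,0,1],[0,0,0],30]
    - [[0,0,1],[0,0,0],5]
    - [[0,0,1],[0,0,0],5]
    - [[0,0,1],[0,0,0],5]
    - [[0,0,1],[0,0,0],5]
    - [[0,0,1],[0,0,0],5]
    - [[0,0,1],[0,0,0],5]
  squeeze: 45

```text
clock: 6.0
position: [0.5709, -0.2952, 0.1151]
ee_rot: [-0.175, 0.777, 0.553, 0.245]
ft_force: [-0.2, -0.1, 0.5]
opening: 0.0372
```

Fingers still closing.

>>> drive_tool:
  moves:
    - [[0,0,0],[0,0,0],5]
    - [[0,0,0],[0,0,0],5]
    - [[0,0,0],[0,0,0],5]
    - [[0,0,0],[0,0,0],5]
    - [[0,0,0],[0,0,0],5]
    - [[0,0,0],[0,0,0],5]

```text
clock: 6.5
position: [0.5714, -0.2952, 0.1153]
ee_rot: [-0.175, 0.777, 0.553, 0.245]
ft_force: [3.0, 1.1, -0.4]
opening: 0.0118
```

>>> drive_tool:
  moves:
    - [[0,0,-8],[0,0,0],5]
    - [[0,0,-20],[0,0,0],5]
    - [[0,0,-36],[0,0,0],5]
    - [[0,0,-52],[0,0,0],5]
    - [[0,0,-70],[0,0,0],5]
    - [[0,0,-95],[0,0,0],5]
    - [[0,0,-120],[0,0,0],5]
    - [[0,0,-140],[0,0,0],5]
    - [[0,0,-140],[0,0,0],5]

```text
clock: 7.25
position: [0.545, -0.3751, 0.2336]
ee_rot: [-0.171, 0.777, 0.553, 0.245]
ft_force: [-0.1, 0.2, -1.7]
opening: 0.0116
```

Run:
```python
from meas import *
from plant import manip
print(manip.state()["ft_force"],manip.state()["opening"])
c=manip.capture("wrist");np.savez("pics/wrist6.npz",**c);cv2.imwrite("pics/wrist6.png",c["frame"][:,:,::-1])
rel([.46,-.1,.42],down(.9));rel([.4676,.2706,.30],down(.826))
```

```text
[-0.10812602  0.16035825 -1.70457587] 0.01157372087295286
shift mm [297.0, -169.5, -23.1] turn [-0.0998, -0.6042, 0.3262] now [ 0.5448 -0.3734  0.2315]
shift mm [517.5, -284.4, 276.9] turn [-0.1223, -0.6014, 0.3979] now [ 0.5448 -0.3734  0.2315]
```

View pics/wrist6.png

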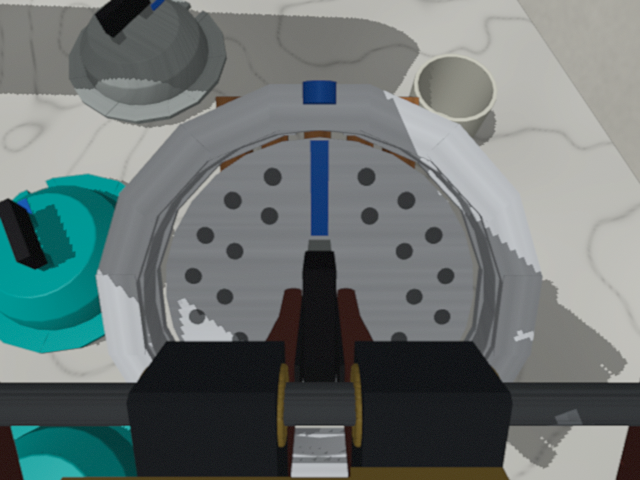

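The tray is held squarely, with its key at (319,92). Next I'll measure the tray relative to the tool.

```bash
cat >> meas.py <<'E'
def held(c,p,Rt,lo=.005,hi=.04):
    """tray rim/key in tool frame from wrist view"""
    W=np.nan_to_num(cloud(c));V=Rt.inv().apply((W-p).reshape(-1,3)).reshape(W.shape)
    T=dict(c);P=tray(c,V,np.array([0,0,.0]))
    o,n,k=fit_tray(P,[0,0,-.004,0,0])   # n along +tool z
    b=blue(c);K=V[b&(abs(V[...,0]-.088)<.02)&(abs(V[...,1])<.03)&(abs(V[...,2])<.05)].mean(0)
    return o,n,k,K
E
python3 - <<'E'
from meas import *
c=load("wrist6");p,Rt=pose()
o,n,k,K=held(c,p,Rt);print(o.round(4),n.round(4),k,K.round(4),np.arctan2(K[1]-o[1],K[0]-o[0]))
E
```

```text
[-0.0009  0.0003 -0.0057] [-0.004   0.0027  1.    ] 35490 [ 0.0846  0.0001 -0.0122] -0.002322103792581458
```

Run:
```python
from meas import *
for n in ["top1","scene1"]:
    W=cloud(load(n));P=W[(W[...,2]>.11)&(W[...,2]<.27)&(np.hypot(W[...,0]-.44,W[...,1]-.46)<.16)]
    print(n,len(P),P.min(0).round(3),P.max(0).round(3))
rel([.46,-.12,.35],down(.9));rel([.468,.20,.30],down(.828))
```

```text
top1 897 [0.371 0.461 0.11 ] [0.478 0.57  0.261]
scene1 719 [0.376 0.462 0.11 ] [0.488 0.572 0.26 ]
shift mm [241.4, -163.1, 23.5] turn [-0.0998, -0.6042, 0.3262] now [ 0.5448 -0.3734  0.2315]
shift mm [462.9, -260.8, 238.8] turn [-0.1217, -0.6015, 0.3959] now [ 0.5448 -0.3734  0.2315]
```

>>> drive_tool:
  moves:
    - [[15,-10,0],[0,-0.03,0.02],5]
    - [[38,-26,0],[-0.01,-0.08,0.04],5]
    - [[62,-42,2],[-0.02,-0.14,0.07],5]
    - [[88,-60,4],[-0.03,-0.2,0.1],5]
    - [[114,-77,7],[-0.04,-0.26,0.14],5]
    - [[140,-95,10],[-0.05,-0.33,0.18],5]
    - [[166,-112,14],[-0.06,-0.4,0.22],5]
    - [[190,-128,17],[-0.08,-0.47,0.26],5]
    - [[215,-145,20],[-0.09,-0.54,0.3],5]
    - [[241,-163,23],[-0.1,-0.604,0.326],5]
    - [[268,-176,46],[-0.102,-0.604,0.335],5]
    - [[295,-189,70],[-0.105,-0.604,0.344],5]

```text
clock: 8.3
position: [0.4575, -0.0425, 0.3422]
ee_rot: [0.0, 0.904, 0.427, -0.0]
ft_force: [0.6, 0.5, -3.3]
opening: 0.012
```

Run:
```python
from meas import *
rel([.468,.20,.30],down(.828));Rf=down(.828)
rel(np.array([.4676,.2706,.20])-Rf.apply([-.0009,.0003,0]),Rf)
```

```text
shift mm [194.0, -145.9, 42.1] turn [-0.0002, 0.0009, 0.0545] now [ 0.4575 -0.0425  0.3422]
shift mm [249.3, -191.3, 142.1] turn [-0.0002, 0.0009, 0.0545] now [ 0.4575 -0.0425  0.3422]
```

>>> drive_tool:
  moves:
    - [[28,-21,5],[0,0,0.01],5]
    - [[56,-43,12],[0,0,0.02],5]
    - [[84,-65,22],[0,0,0.03],5]
    - [[112,-86,36],[0,0,0.04],5]
    - [[140,-108,52],[0,0,0.0545],5]
    - [[168,-129,70],[0,0,0.0545],5]
    - [[196,-151,90],[0,0,0.0545],5]
    - [[224,-172,112],[0,0,0.0545],5]
    - [[249,-191,130],[0,0,0.0545],5]
    - [[249,-191,142],[0,0,0.0545],5]
    - [[249,-191,142],[0,0,0.0545],5]
    - [[249,-191,142],[0,0,0.0545],5]

```text
clock: 9.3
position: [0.4661, 0.2705, 0.1984]
ee_rot: [0.0, 0.915, 0.403, -0.003]
ft_force: [0.4, -0.3, -2.9]
opening: 0.0114
```

Run:
```python
from meas import *
from plant import manip
for n in ["wrist","scene","top"]:
    c=manip.capture(n);np.savez(f"pics/{n}7.npz",**c);cv2.imwrite(f"pics/{n}7.png",c["frame"][:,:,::-1])
c=load("wrist7");p,Rt=pose()
o,n,k,K=held(c,p,Rt);print(o.round(4),n.round(4),k,K.round(4),np.arctan2(K[1]-o[1],K[0]-o[0]))
print("tray axis world",Rt.apply(o)+p,"z axis",Rt.apply(-n), manip.state()["ft_force"])
Rf=down(.828)
rel(np.array([.4676,.2706,.12])-Rf.apply([-.0009,.0003,0]),Rf)
s=np.hstack([crop(load("scene7"),290,120,130,150,3),crop(load("top7"),180,180,130,150,3)]);cv2.imwrite("pics/crop7.png",s)
```

```text
[-0.0021 -0.0016 -0.0003] [-6.9e-03 -7.0e-04  1.0e+00] 35497 [ 0.0845 -0.002  -0.0085] -0.004545976899746434
tray axis world [0.46552086 0.26989815 0.20101596] z axis [0.00536709 0.00490939 0.99997355] [ 0.56787499  1.3542172  -3.48251414]
shift mm [0.7, -0.9, 80.7] turn [0.0001, 0.0004, -0.0009] now [0.4682 0.2704 0.2007]
```

View pics/wrist7.png

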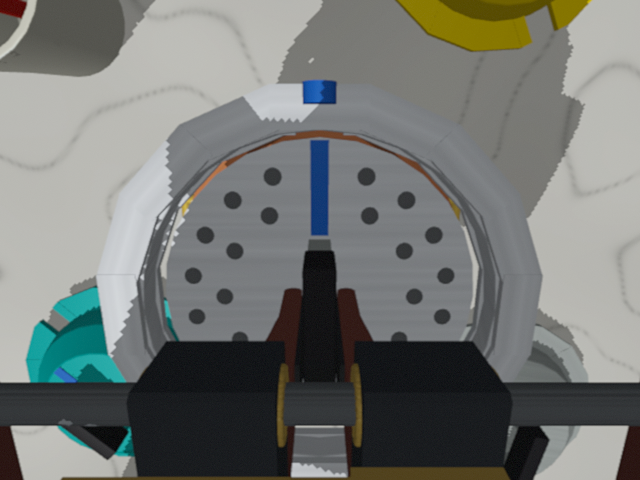

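View pics/crop7.png

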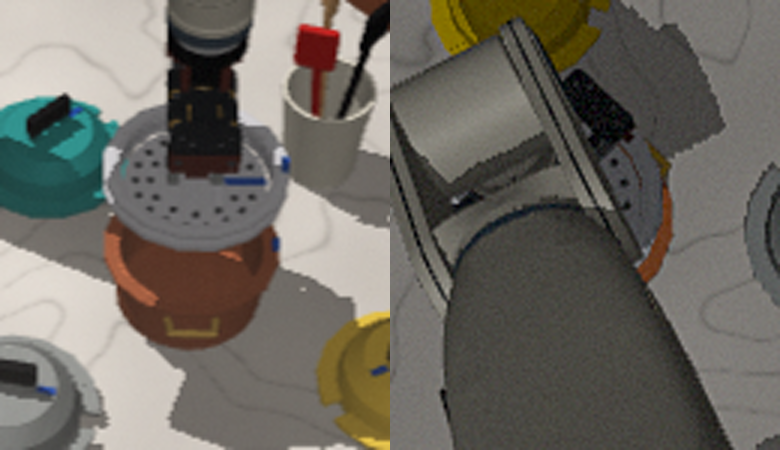

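Run:
```python
from meas import *
from plant import manip
p,Rt=pose();print(p)
c=manip.capture("wrist");c2=manip.capture("scene")
o,n,k,K=held(c,p,Rt);print(o.round(4),n.round(4),K.round(4),np.arctan2(K[1]-o[1],K[0]-o[0]))
w=Rt.apply(o)+p;kw=Rt.apply(K)+p;print("wrist: tray axis",w.round(4),"key heading",np.arctan2(*(kw-w)[1::-1]),Rt.apply(-n).round(4))
W=np.nan_to_num(cloud(c2));P=tray(c2,W,np.array([.474,.274,.2]))
o,n,k=fit_tray(P,[.474,.274,.204,0,0]);print("scene",o.round(4),n.round(4),k,"minus pot",(o[:2]-[.4742,.2741]).round(4));blobs(c2,W)
print(pose()[0])
```

```text
[0.46815279 0.27035462 0.20072697]
[-0.0008 -0.     -0.0027] [-1.9e-03  8.0e-04  1.0e+00] [ 0.0847 -0.0002 -0.0093] -0.00222565643702173
wrist: tray axis [0.4676 0.2698 0.2034] key heading 0.8293322302115252 [9.0e-04 2.3e-03 1.0e+00]
scene [0.4737 0.2721 0.2042] [0.0046 0.0053 1.    ] 567 minus pot [-0.0005 -0.002 ]
  blue [314.7 156.8] 10 [0.231  0.3272 0.0624]
  blue [385.2 173.7] 9 [0.5324 0.3364 0.213 ]
  blue [370.9 179.8] 17 [0.5013 0.307  0.183 ]
  blue [381.5 201. ] 6 [0.5341 0.3363 0.0917]
  blue [416.3 243. ] 6 [0.706  0.3148 0.0602]
  blue [305.4 249.7] 12 [0.5011 0.0487 0.0616]
  blue [216. 253.] 13 [ 0.3315 -0.1607  0.0606]
[0.46852256 0.2704371  0.20107449]
```

The tray is centred over the pot within about 1 mm by both cameras, and the headings match (0.829 against 0.826). I'll lower it.

>>> drive_tool:
  moves:
    - [[1,-0.5,15],[0,0,0],5]
    - [[1,-0.5,35],[0,0,0],5]
    - [[1,-0.5,55],[0,0,0],5]
    - [[1,-0.5,70],[0,0,0],5]
    - [[1,-0.5,80],[0,0,0],5]
    - [[1,-0.5,85],[0,0,0],5]
    - [[1,-0.5,85],[0,0,0],5]
    - [[1,-0.5,85],[0,0,0],5]

```text
clock: 10.22
position: [0.4694, 0.2715, 0.1167]
ee_rot: [0.0, 0.916, 0.402, 0.001]
ft_force: [-0.0, 1.3, -2.3]
opening: 0.012
```

Run:
```python
from meas import *
from plant import manip
p,Rt=pose();print(p,manip.state()["ft_force"])
c=manip.capture("wrist");c2=manip.capture("scene");np.savez("pics/wrist8.npz",**c);np.savez("pics/scene8.npz",**c2)
o,n,k,K=held(c,p,Rt);w=Rt.apply(o)+p;kw=Rt.apply(K)+p;print("wrist: tray axis",w.round(4),"key heading",np.arctan2(*(kw-w)[1::-1]),Rt.apply(-n).round(4))
cv2.imwrite("pics/crop8.png",crop(c2,310,140,100,110,5))
```

```text
[0.46937413 0.27154794 0.11667388] [-0.01649004  1.26479348 -2.2869537 ]
wrist: tray axis [0.4688 0.271  0.1193] key heading 0.8279878321816095 [-8.0e-04  1.3e-03  1.0e+00]
```

View pics/crop8.png

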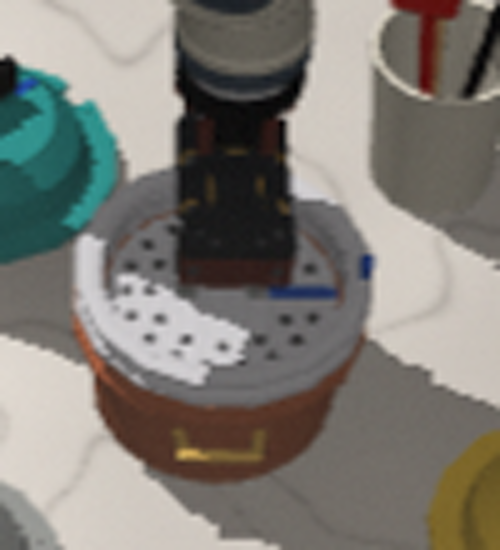

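>>> drive_tool:
  moves:
    - [[-0.6,-0.6,3],[0,0,0],5]
    - [[-0.6,-0.6,6],[0,0,0],5]
    - [[-0.6,-0.6,9],[0,0,0],5]
    - [[-0.6,-0.6,12],[0,0,0],5]
    - [[-0.6,-0.6,14],[0,0,0],5]
    - [[-0.6,-0.6,15],[0,0,0],5]

```text
clock: 10.82
position: [0.4686, 0.2717, 0.1016]
ee_rot: [-0.0, 0.916, 0.402, 0.001]
ft_force: [-0.3, -0.1, -3.9]
opening: 0.0119
```

>>> drive_tool:
  moves:
    - [[0,0,1],[0,0,0],5]
    - [[0,0,2],[0,0,0],5]
    - [[0,0,3],[0,0,0],5]
    - [[0,0,3],[0,0,0],5]
    - [[0,0,3],[0,0,0],5]

```text
clock: 11.23
position: [0.4686, 0.2717, 0.0988]
ee_rot: [-0.0, 0.916, 0.402, 0.001]
ft_force: [-0.1, -0.2, 1.1]
opening: 0.0121
```

>>> drive_tool:
  moves:
    - [[0,0,0.5],[0,0,0],5]
    - [[0,0,1],[0,0,0],5]
    - [[0,0,1],[0,0,0],5]
    - [[0,0,1],[0,0,0],5]

```text
clock: 11.57
position: [0.4686, 0.2717, 0.0988]
ee_rot: [-0.0, 0.916, 0.402, 0.001]
ft_force: [-4.2, -2.8, 10.0]
opening: 0.0117
```

Run:
```python
from meas import *
from plant import manip
p,Rt=pose();print(p,manip.state()["ft_force"])
c=manip.capture("wrist");c2=manip.capture("scene");np.savez("pics/wrist9.npz",**c);np.savez("pics/scene9.npz",**c2)
o,n,k,K=held(c,p,Rt);w=Rt.apply(o)+p;kw=Rt.apply(K)+p;print("wrist: tray axis",w.round(4),"key heading",np.arctan2(*(kw-w)[1::-1]),Rt.apply(-n).round(4))
cv2.imwrite("pics/crop9.png",crop(c2,310,140,100,110,5))
```

```text
[0.46860391 0.27173251 0.09878914] [-4.24849589 -2.82364197  9.99610495]
wrist: tray axis [0.468  0.2712 0.1015] key heading 0.8281651169932268 [-0.e+00  4.e-04  1.e+00]
```

View pics/crop9.png

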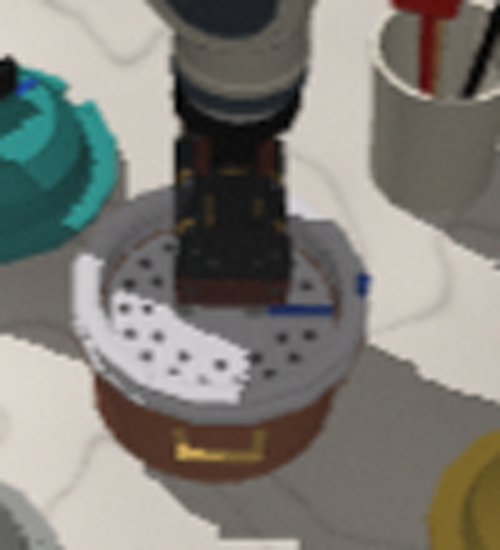

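The tray is seated: its rim top is at 101.5 mm (102 nominal), it is level, and the hard contact gives 10 N. I'll relieve the push and open.

>>> drive_tool:
  moves:
    - [[0,0,-0.3],[0,0,0],5]
    - [[0,0,-0.6],[0,0,0],5]
    - [[0,0,-0.6],[0,0,0],20]
    - [[0,0,-0.6],[0,0,0],40]
    - [[0,0,-0.6],[0,0,0],60]
    - [[0,0,-0.6],[0,0,0],60]
    - [[0,0,-0.6],[0,0,0],60]
    - [[0,0,-0.6],[0,0,0],60]

```text
clock: 12.33
position: [0.4687, 0.2718, 0.0994]
ee_rot: [-0.0, 0.916, 0.402, 0.001]
ft_force: [0.7, -0.1, -0.2]
opening: 0.0481
```

>>> drive_tool:
  moves:
    - [[0,0,-6],[0,0,0],60]
    - [[0,0,-20],[0,0,0],60]
    - [[0,0,-45],[0,0,0],70]
    - [[0,0,-80],[0,0,0],80]
    - [[0,0,-120],[0,0,0],87]
    - [[-20,0,-155],[0,0,0],87]
    - [[-50,0,-180],[0,0,0],87]
    - [[-80,0,-200],[0,0,0],87]
    - [[-80,0,-200],[0,0,0],87]
    - [[-80,0,-200],[0,0,0],87]

```text
clock: 13.17
position: [0.4141, 0.2124, 0.3011]
ee_rot: [-0.0, 0.916, 0.401, 0.003]
ft_force: [0.1, -0.7, -0.8]
opening: 0.0869
```

Run:
```python
from meas import *
from plant import manip
print(manip.state()["position"],manip.state()["opening"])
for n in ["wrist","scene"]:
    c=manip.capture(n);np.savez(f"pics/{n}10.npz",**c);cv2.imwrite(f"pics/{n}10.png",c["frame"][:,:,::-1])
    W=np.nan_to_num(cloud(c));f=c["frame"].astype(int)
    c0=np.array([.4676,.2706,.10]) if n=="wrist" else np.array([.474,.274,.1])
    P=tray(c,W,c0);o,nn,k=fit_tray(P,[*c0[:2],.102,0,0]);print(n,"tray",o.round(4),nn.round(4),k)
    grey=abs(f[...,0]-f[...,2])<25
    print("lid",ring(W,grey,(.013,.026),np.array([.465,.02]),.066,.092));blobs(c,W)
cv2.imwrite("pics/crop10.png",crop(c,310,140,100,110,5))
rel([.4649-.019*0,.0188,.30],down(.647))
```

```text
[0.41411046 0.21239983 0.30110453] 0.08693033694386562
wrist tray [0.468  0.2705 0.1014] [8.0e-04 1.4e-03 1.0e+00] 13244
lid (array([0.46498564, 0.01902481]), 5714, np.float64(0.019761264238691983))
  blue [318.2   5.9] 180 [0.527  0.335  0.1121]
  blue [318.3  60.6] 419 [0.5041 0.3107 0.0806]
  blue [109.9 255.6] 146 [0.2244 0.3226 0.0607]
  blue [487.1 274.5] 131 [0.4961 0.043  0.0609]
scene tray [0.4742 0.2737 0.102 ] [-0.0063  0.0106  0.9999] 586
lid (array([0.4705539 , 0.02257038]), 806, np.float64(0.019689305002992152))
  blue [314.7 156.8] 10 [0.2304 0.3271 0.0623]
  blue [382.3 196.2] 6 [0.5352 0.3364 0.1138]
  blue [369.7 201.5] 27 [0.5064 0.3127 0.0804]
  blue [416.3 243. ] 6 [0.7058 0.3159 0.0611]
  blue [305.4 249.7] 12 [0.5    0.0469 0.0604]
  blue [216. 253.] 13 [ 0.3321 -0.1622  0.0588]
shift mm [-108.5, 168.7, -1.0] turn [0.0006, -0.0026, 0.1795] now [0.4143 0.2129 0.2992]
```

View pics/wrist10.png

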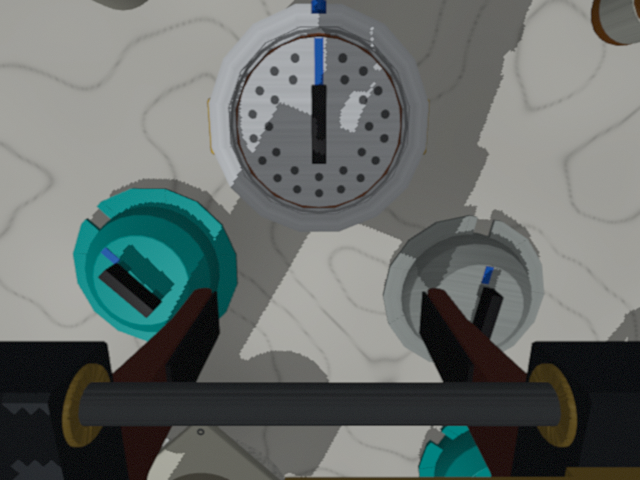

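View pics/crop10.png

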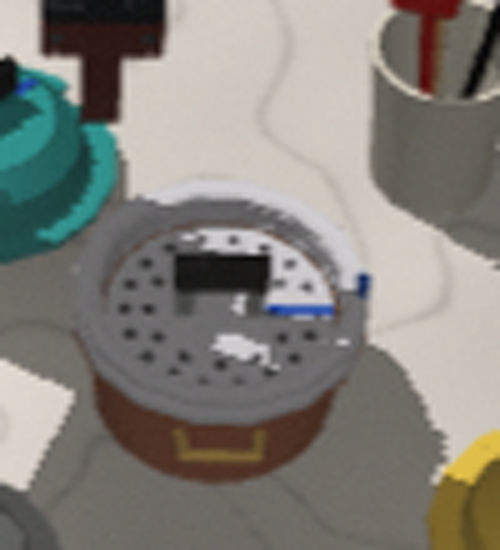

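The tray stays seated and level after release: rim at 101.4 mm, stripe and key in line at (318,6). Next I'll go above the lid.

>>> drive_tool:
  moves:
    - [[-20,32,0],[0,0,0.03],87]
    - [[-42,64,2],[0,0,0.06],87]
    - [[-64,97,5],[0,0,0.1],87]
    - [[-86,130,8],[0,0,0.14],87]
    - [[-106,164,12],[0,0,0.18],87]
    - [[-108.5,168.7,16],[0,0,0.18],87]
    - [[-108.5,168.7,16],[0,0,0.18],87]
    - [[-108.5,168.7,16],[0,0,0.18],87]

```text
clock: 13.93
position: [0.4649, 0.0191, 0.2818]
ee_rot: [-0.001, 0.948, 0.317, 0.0]
ft_force: [0.5, 0.7, -0.2]
opening: 0.0869
```

Run:
```python
from meas import *
from plant import manip
c=manip.capture("wrist");n="wrist";np.savez(f"pics/{n}11.npz",**c);cv2.imwrite(f"pics/{n}11.png",c["frame"][:,:,::-1])
W=np.nan_to_num(cloud(c));f=c["frame"].astype(int)
grey=abs(f[...,0]-f[...,2])<25
lc,k,z=ring(W,grey,(.013,.026),np.array([.465,.02]),.066,.092);print("lid",lc,k,z)
m=(f.max(-1)<70)&(W[...,2]>.091)&(W[...,2]<.1)&(np.hypot(W[...,0]-.465,W[...,1]-.02)<.05)
Q=W[m];r=cv2.minAreaRect((Q[:,:2]*1000).astype(np.float32));print("handle top",len(Q),Q.mean(0).round(4),r)
b=blue(c)&(abs(W[...,2]-.06)<.006)&(np.hypot(W[...,0]-.5,W[...,1]-.045)<.03);S=W[b].mean(0);print("stripe",S,np.arctan2(*(S[:2]-lc)[::-1]),np.arctan2(*(S[:2]-Q.mean(0)[:2])[::-1]))
rel([.4649,.0188,.083-.019],down(.647))
```

```text
lid [0.46482084 0.01836326] 8721 0.01958447571221419
handle top 881 [0.4661 0.0196 0.0947] ((464.7249755859375, 18.689098358154297), (59.940547943115234, 11.196348190307617), 37.25968933105469)
stripe [0.49619609 0.04243728 0.06080516] 0.6544773285146408 0.6505495130466736
shift mm [-0.8, 1.0, 218.2] turn [-0.0012, -0.0013, 0.0] now [0.4648 0.0197 0.2822]
```

View pics/wrist11.png

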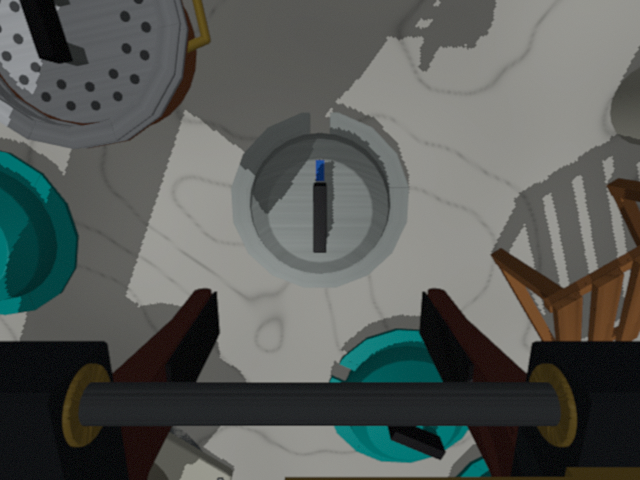

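The grey lid is at (320,200), with its handle at (320,217) and its notch at the top. The gripper is lined up with it. I'll descend and stop with the tips about 7 mm clear of the dome.

>>> drive_tool:
  moves:
    - [[-0.8,1,35],[0,0,0],87]
    - [[-0.8,1,70],[0,0,0],87]
    - [[-0.8,1,105],[0,0,0],80]
    - [[-0.8,1,135],[0,0,0],70]
    - [[-0.8,1,160],[0,0,0],60]
    - [[-0.8,1,180],[0,0,0],50]
    - [[-0.8,1,196],[0,0,0],45]
    - [[-0.8,1,206],[0,0,0],45]
    - [[-0.8,1,213],[0,0,0],45]
    - [[-0.8,1,215],[0,0,0],45]
    - [[-0.8,1,215],[0,0,0],45]
    - [[-0.8,1,215],[0,0,0],45]

```text
clock: 14.98
position: [0.4655, 0.0191, 0.0678]
ee_rot: [-0.001, 0.948, 0.318, 0.001]
ft_force: [0.3, -0.3, 0.2]
opening: 0.0449
```

Run:
```python
from meas import *
from plant import manip
c=manip.capture("wrist");cv2.imwrite("pics/wrist12.png",c["frame"][:,:,::-1])
rel([.4648,.0187,.067],down(.65));print(manip.state()["ft_force"],manip.state()["opening"])
```

```text
shift mm [-0.7, -0.2, 1.0] turn [-0.0003, -0.0026, -0.0026] now [0.4655 0.019  0.068 ]
[ 0.0703746   0.74903853 -0.36944586] 0.04512046782827053
```

View pics/wrist12.png

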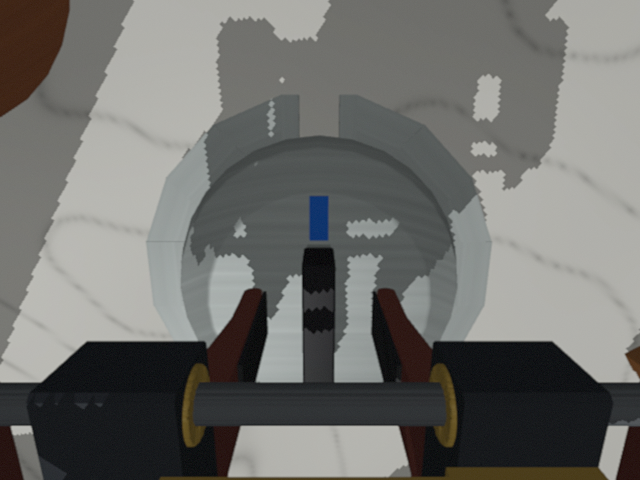

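The bar at (319,310) is centred between the fingers at (255,300) and (385,300). Closing.

>>> drive_tool:
  moves:
    - [[-0.5,0,0.5],[0,0,0],25]
    - [[-0.5,0,0.5],[0,0,0],5]
    - [[-0.5,0,0.5],[0,0,0],5]
    - [[-0.5,0,0.5],[0,0,0],5]
    - [[-0.5,0,0.5],[0,0,0],5]
    - [[-0.5,0,0.5],[0,0,0],5]
    - [[-0.5,0,0.5],[0,0,0],5]
    - [[-0.5,0,0.5],[0,0,0],5]
    - [[-0.5,0,0.5],[0,0,0],5]

```text
clock: 15.78
position: [0.4652, 0.0186, 0.0676]
ee_rot: [-0.0, 0.948, 0.318, 0.001]
ft_force: [-0.6, -1.3, 3.6]
opening: 0.0121
```

>>> drive_tool:
  moves:
    - [[0,0,-4],[0,0,0],5]
    - [[0,0,-14],[0,0,0],5]
    - [[0,0,-34],[0,0,0],5]
    - [[0,0,-60],[0,0,0],5]
    - [[0,0,-90],[0,0,0],5]
    - [[0,0,-120],[0,0,0],5]
    - [[0,0,-150],[0,0,0],5]
    - [[0,0,-180],[0,0,0],5]
    - [[0,0,-200],[0,0,0],5]
    - [[0,0,-200],[0,0,0],5]
    - [[0,0,-200],[0,0,0],5]
    - [[0,0,-200],[0,0,0],5]

```text
clock: 16.78
position: [0.4636, 0.0183, 0.2664]
ee_rot: [-0.001, 0.948, 0.318, 0.0]
ft_force: [-0.5, 0.1, -3.5]
opening: 0.0116
```

```bash
cat >> meas.py <<'E'
def heldlid(c,p,Rt):
    """lid in tool frame: level-ish rim ring fit, notch direction from stripe"""
    W=np.nan_to_num(cloud(c));V=Rt.inv().apply((W-p).reshape(-1,3)).reshape(W.shape)
    f=c["frame"].astype(int)
    near=(np.hypot(V[...,0],V[...,1])<.1)&(V[...,2]>.03)&(V[...,2]<.075)&(np.hypot(V[...,0],V[...,1])>.075)
    P=V[near];z=np.median(P[:,2]);P=P[abs(P[:,2]-z)<.006]
    A=np.c_[P[:,:2],np.ones(len(P))];pl=np.linalg.lstsq(A,P[:,2],rcond=None)[0]
    s=least_squares(lambda q:np.maximum(np.hypot(P[:,0]-q[0],P[:,1]-q[1])-.092,0),[0,0],loss='soft_l1',f_scale=.001)
    b=blue(c)&(np.hypot(V[...,0]-.04,V[...,1])<.03)&(V[...,2]<.02);S=V[b].mean(0)
    return s.x,z,pl,S,len(P)
E
python3 - <<'E'
from meas import *
from plant import manip
print(manip.state()["ft_force"],manip.state()["opening"])
p,Rt=pose();c=manip.capture("wrist");np.savez("pics/wrist13.npz",**c);cv2.imwrite("pics/wrist13.png",c["frame"][:,:,::-1])
x,z,pl,S,k=heldlid(c,p,Rt);print(x.round(4),z,pl.round(4),S.round(4),k,np.arctan2(S[1],S[0]))
rel([.468,.2706,.28],down(.829))
E
```

```text
[-0.48189527  0.1034203  -3.4771702 ] 0.011600200041913969
[0.0009 0.0002] 0.048222532952060485 [ 0.0041 -0.0007  0.0481] [0.0393 0.     0.0069] 20360 0.0003361298017078316
shift mm [155.8, -198.5, -13.7] turn [-0.0021, -0.0002, -0.1816] now [0.4634 0.0183 0.2659]
```

View pics/wrist13.png

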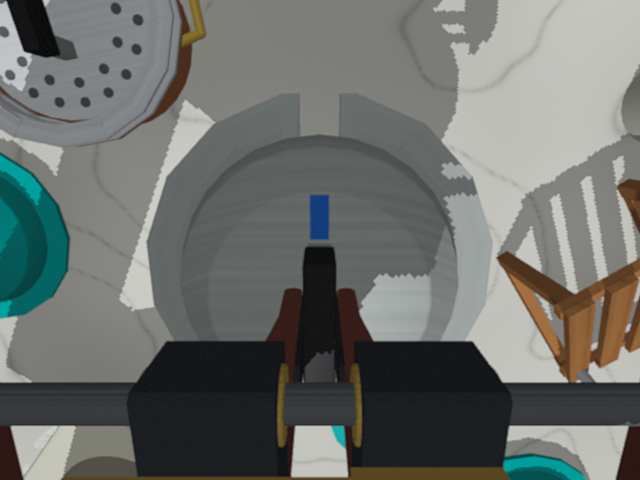

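>>> drive_tool:
  moves:
    - [[13,-16,-2],[0,0,-0.02],5]
    - [[32,-41,-6],[0,0,-0.05],5]
    - [[53,-68,-10],[0,0,-0.08],5]
    - [[75,-95,-14],[0,0,-0.11],5]
    - [[97,-123,-14],[0,0,-0.14],5]
    - [[119,-151,-14],[0,0,-0.182],5]
    - [[140,-178,-14],[0,0,-0.182],5]
    - [[155.8,-198.5,-10],[0,0,-0.182],5]
    - [[155.8,-198.5,-6],[0,0,-0.182],5]
    - [[155.8,-198.5,-6],[0,0,-0.182],5]
    - [[155.8,-198.5,-6],[0,0,-0.182],5]

```text
clock: 17.75
position: [0.4669, 0.2697, 0.2703]
ee_rot: [-0.001, 0.915, 0.403, -0.002]
ft_force: [-0.4, 0.2, -2.8]
opening: 0.0116
```

Run:
```python
from meas import *
from plant import manip
print(manip.state()["ft_force"],manip.state()["opening"])
p,Rt=pose();c=manip.capture("wrist");c2=manip.capture("scene");np.savez("pics/wrist14.npz",**c);cv2.imwrite("pics/wrist14.png",c["frame"][:,:,::-1]);np.savez("pics/scene14.npz",**c2)
x,z,pl,S,k=heldlid(c,p,Rt);print(x.round(4),z,pl.round(4),S.round(4),k)
cv2.imwrite("pics/crop14.png",crop(c2,310,110,100,130,4))
W=np.nan_to_num(cloud(c2));f=c2["frame"].astype(int);grey=abs(f[...,0]-f[...,2])<30
print("scene lid",ring(W,grey,(.213,.236),np.array([.474,.274]),.062,.092));blobs(c2,W)
rel([.468,.2706,.28],down(.829))
```

```text
[-0.39945465  0.17172708 -2.84080174] 0.011626544937517904
[0.0009 0.    ] 0.048237395535664127 [ 0.0042 -0.0004  0.0481] [ 0.0393 -0.0002  0.0069] 20352
scene lid (array([0.47347523, 0.27191556]), 909, np.float64(0.2246030179291786))
  blue [314.7 156.8] 10 [0.2291 0.3288 0.0599]
  blue [369.7 160.5] 11 [0.4951 0.3043 0.2632]
  blue [382.3 196.2] 6 [0.5339 0.3377 0.1116]
  blue [369.5 201.5] 24 [0.5058 0.3113 0.0812]
  blue [416.3 243. ] 6 [0.7061 0.314  0.0625]
  blue [216. 253.] 13 [ 0.3322 -0.1608  0.0618]
shift mm [1.1, -0.6, -8.5] turn [-0.0025, 0.0015, -0.0007] now [0.4677 0.2694 0.2715]
```

View pics/crop14.png

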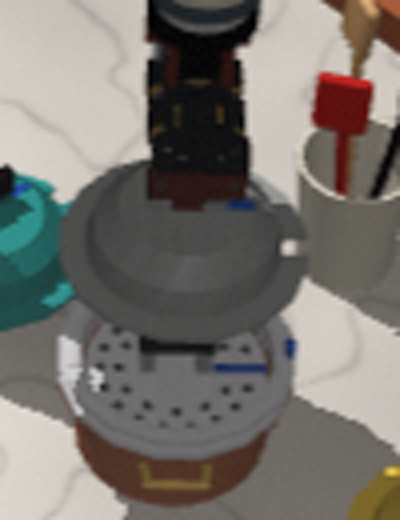

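View pics/wrist14.png

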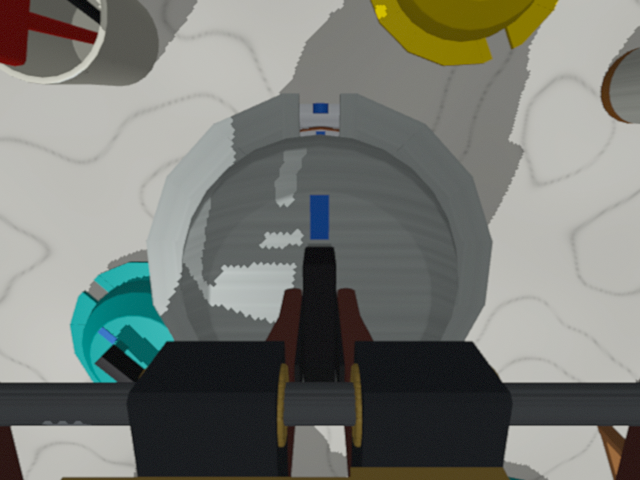

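The tray's blue key at (320,108) is centred in the lid's notch. I'll lower.

>>> drive_tool:
  moves:
    - [[1.3,-0.6,12],[-0.002,0.001,0],5]
    - [[1.3,-0.6,30],[-0.002,0.001,0],5]
    - [[1.3,-0.6,50],[-0.002,0.001,0],5]
    - [[1.3,-0.6,67],[-0.002,0.001,0],5]
    - [[1.3,-0.6,78],[-0.002,0.001,0],5]
    - [[1.3,-0.6,84],[-0.002,0.001,0],5]
    - [[1.3,-0.6,84],[-0.002,0.001,0],5]
    - [[1.3,-0.6,84],[-0.002,0.001,0],5]

```text
clock: 18.52
position: [0.4683, 0.2706, 0.188]
ee_rot: [-0.0, 0.916, 0.402, -0.0]
ft_force: [0.1, 0.2, -2.7]
opening: 0.0118
```

Run:
```python
from meas import *
from plant import manip
print(manip.state()["ft_force"],manip.state()["opening"])
p,Rt=pose();c=manip.capture("wrist");c2=manip.capture("scene");np.savez("pics/wrist15.npz",**c);cv2.imwrite("pics/wrist15.png",c["frame"][:,:,::-1])
cv2.imwrite("pics/crop15.png",np.hstack([crop(c2,310,130,100,110,4),crop(c,220,60,200,220,2)]))
rel([.4681,.2706,.156],down(.829))
W=np.nan_to_num(cloud(c2));f=c2["frame"].astype(int);grey=abs(f[...,0]-f[...,2])<30
print("scene lid",ring(W,grey,(p[2]-.056,p[2]-.035),np.array([.474,.274]),.062,.092));blobs(c,np.nan_to_num(cloud(c)))
```

```text
[ 0.05388625  0.21342788 -2.66299835] 0.011784636291889755
shift mm [-0.7, -0.1, 32.5] turn [0.0001, -0.0013, -0.0009] now [0.4686 0.271  0.1885]
scene lid (array([0.47494313, 0.27329597]), 846, np.float64(0.14194991173980048))
  blue [318.5 103.8] 267 [0.5276 0.3359 0.1128]
  blue [319.  216.9] 853 [0.4947 0.2997 0.181 ]
  blue [ 49.8 380.5] 32 [0.2273 0.3292 0.0612]
```

View pics/crop15.png

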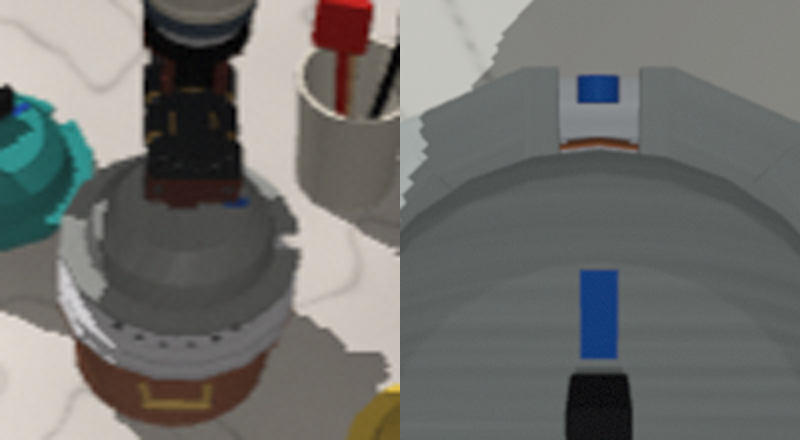

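The key at (598,88) in the crop is centred in the notch (560–640). I'll lower slowly.

>>> drive_tool:
  moves:
    - [[-0.5,0,4],[0,0,0],5]
    - [[-0.5,0,8],[0,0,0],5]
    - [[-0.5,0,12],[0,0,0],5]
    - [[-0.5,0,16],[0,0,0],5]
    - [[-0.5,0,20],[0,0,0],5]
    - [[-0.5,0,24],[0,0,0],5]
    - [[-0.5,0,26],[0,0,0],5]
    - [[-0.5,0,27],[0,0,0],5]
    - [[-0.5,0,28],[0,0,0],5]

```text
clock: 19.37
position: [0.4683, 0.2707, 0.1603]
ee_rot: [-0.0, 0.915, 0.402, 0.001]
ft_force: [-0.7, -0.8, -3.1]
opening: 0.0117
```

>>> drive_tool:
  moves:
    - [[0,0,1],[0,0,0],5]
    - [[0,0,2],[0,0,0],5]
    - [[0,0,3],[0,0,0],5]
    - [[0,0,4],[0,0,0],5]
    - [[0,0,4],[0,0,0],5]

```text
clock: 19.78
position: [0.4683, 0.2707, 0.1562]
ee_rot: [-0.0, 0.916, 0.402, 0.0]
ft_force: [0.5, 0.0, -3.5]
opening: 0.012
```

>>> drive_tool:
  moves:
    - [[0,0,0.5],[0,0,0],5]
    - [[0,0,1],[0,0,0],5]
    - [[0,0,1.5],[0,0,0],5]
    - [[0,0,1.5],[0,0,0],5]
    - [[0,0,1.5],[0,0,0],5]

```text
clock: 20.2
position: [0.4683, 0.2707, 0.1556]
ee_rot: [-0.0, 0.915, 0.402, 0.001]
ft_force: [-3.7, -1.2, 6.6]
opening: 0.0117
```

Run:
```python
from meas import *
from plant import manip
p,Rt=pose();c=manip.capture("wrist");c2=manip.capture("scene")
print(p,manip.state()["ft_force"])
x,z,pl,S,k=heldlid(c,p,Rt);print(x.round(4),z,pl.round(4),"rim z",p[2]-z)
cv2.imwrite("pics/crop16.png",np.hstack([crop(c2,310,130,100,110,4),crop(c,220,60,200,220,2)]))
```

```text
[0.46829255 0.27070615 0.15563716] [-3.99201054 -2.62518295  6.61019633]
[0.0009 0.    ] 0.04819785700777998 [ 0.0046 -0.0001  0.0481] rim z 0.10743930062759927
```

View pics/crop16.png

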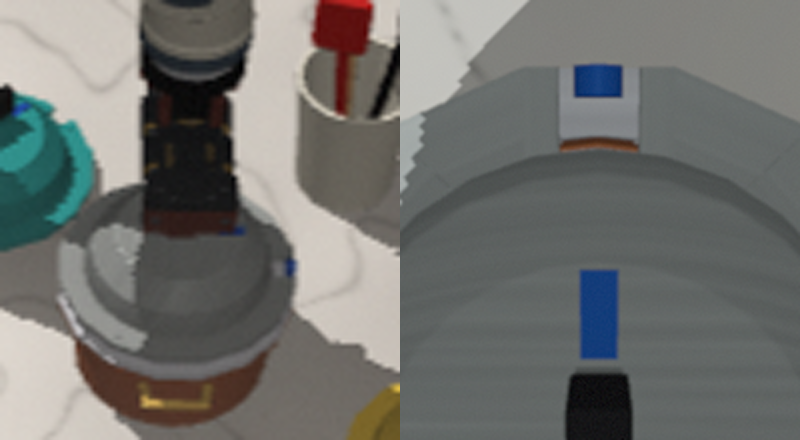

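The lid is seated, with its rim top at 107.4 mm (108 nominal) and the key through the notch. Releasing.

>>> drive_tool:
  moves:
    - [[0,0,-0.3],[0,0,0],5]
    - [[0,0,-0.5],[0,0,0],5]
    - [[0,0,-0.5],[0,0,0],20]
    - [[0,0,-0.5],[0,0,0],40]
    - [[0,0,-0.5],[0,0,0],55]
    - [[0,0,-0.5],[0,0,0],55]
    - [[0,0,-0.5],[0,0,0],55]
    - [[0,0,-0.5],[0,0,0],55]

```text
clock: 20.97
position: [0.4684, 0.2707, 0.1561]
ee_rot: [-0.0, 0.915, 0.402, 0.001]
ft_force: [0.1, -0.7, -0.1]
opening: 0.0482
```

>>> drive_tool:
  moves:
    - [[0,0,-6],[0,0,0],55]
    - [[0,0,-20],[0,0,0],60]
    - [[0,0,-45],[0,0,0],70]
    - [[0,0,-80],[0,0,0],80]
    - [[0,0,-115],[0,0,0],87]
    - [[-25,0,-145],[0,0,0],87]
    - [[-60,0,-165],[0,0,0],87]
    - [[-95,0,-175],[0,0,0],87]
    - [[-120,20,-175],[0,0,0],87]
    - [[-120,20,-175],[0,0,0],87]
    - [[-120,20,-175],[0,0,0],87]

```text
clock: 21.88
position: [0.4016, 0.1678, 0.3319]
ee_rot: [-0.0, 0.916, 0.401, 0.002]
ft_force: [0.1, -0.5, 0.1]
opening: 0.087
```

Run:
```python
from meas import *
from plant import manip
c=manip.capture("wrist");c2=manip.capture("scene");c3=manip.capture("top")
for n,k in zip(["wrist17","scene17","top17"],[c,c2,c3]): cv2.imwrite(f"pics/{n}.png",k["frame"][:,:,::-1])
W=np.nan_to_num(cloud(c));f=c["frame"].astype(int);grey=abs(f[...,0]-f[...,2])<30
print(ring(W,grey,(.1,.114),np.array([.468,.27]),.066,.092));blobs(c,W)
r=np.hypot(W[...,0]-.468,W[...,1]-.2705);P=W[(r>.075)&(r<.091)&(W[...,2]>.1)&(W[...,2]<.111)]
print(len(P),np.linalg.lstsq(np.c_[P[:,:2]-[.468,.2705],np.ones(len(P))],P[:,2],rcond=None)[0])
print(manip.state()["ft_force"],manip.state()["clock"])
cv2.imwrite("pics/crop17.png",np.hstack([crop(c2,310,130,100,110,4),crop(c,200,0,220,242,2)[:440]]))
```

```text
(array([0.46807487, 0.26991287]), 10124, np.float64(0.10751234616967463))
  blue [291.    7.3] 170 [0.4971 0.3022 0.1488]
  blue [ 99.  209.3] 130 [0.2243 0.323  0.0606]
  blue [455.6 435. ] 85 [ 0.3283 -0.1661  0.0611]
8364 [-0.00056214 -0.00123432  0.10740983]
[ 0.01586866 -0.03284781 -0.29132309] 22.0333
```

View pics/crop17.png

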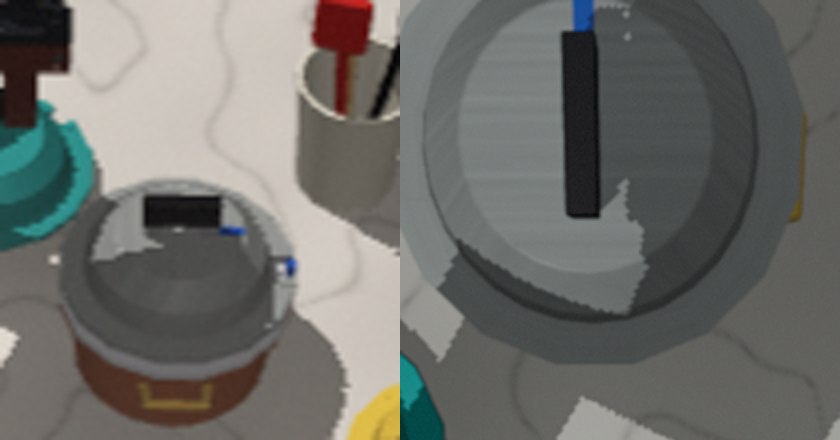

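View pics/scene17.png

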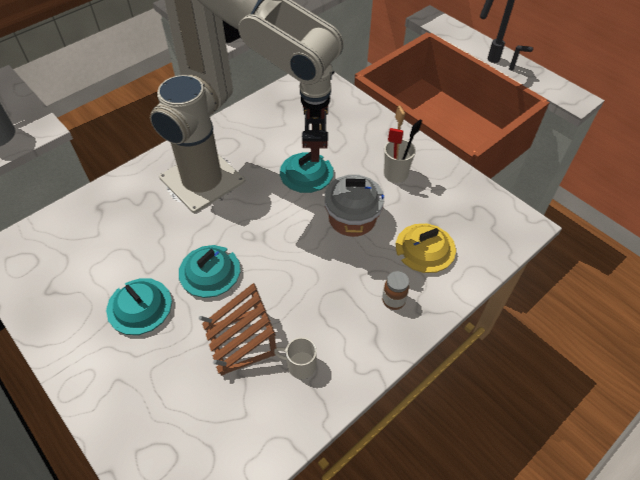

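The pot, tray and lid are stacked at (354,205), and the key shows through the notch at (381,196). The slope is under 0.1°, the rim is at 107.4 mm, and the crock, mug and jar haven't moved. I'm handing in.

```bash
python3 -c "
from plant import manip
print(manip.job_done())"
```

```text
the job is handed in; nothing more can be done
None
```

The steamer is together: the tray is seated on the copper pot, and the grey steel lid is on the tray, each with its notch over the blue key below. Both were lowered onto contact with about 10 N or less, then released. The job took about 22 s.

- **Tray:** after release its rim top was at 101.4 mm (102 nominal). It was level within 0.1°, and its key was in line with the pot's key within about 0.005 rad.
- **Lid:** after release its rim top was at 107.4 mm (108 nominal), with a slope under 0.1° and the tray's key visible in the notch.
- **Bystanders:** by eye, the crock, mug and jar are where they were in the first scene picture.

**Disagreements:**
- The scene camera put objects about 6 mm in x and 3 mm in y away from the wrist and top cameras, more than its stated 2 mm. I used the wrist and top cameras for positions and the scene camera only for relative checks.
- The scene camera's sparse fit showed a tray slope of about 0.7°, which the denser wrist fit did not confirm.

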